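Set the checked paint jars out of the leaning rack

ROBOT

A 6-joint arm with a two-finger parallel gripper is mounted at the origin on the work surface. World frame = base frame: x ahead of the robot, y to its left, z up, the work surface at z = 0. Lengths are in m, angles in rad, forces in N, time in s.
With the tool pointing down it reaches from about 0.425 to 0.95 m from the base axis. Payload 3.5 kg.
Tool frame: the origin (TCP) lies midway between the tips of the shut fingers; the grasp point (between the pads) lies 19 mm behind it; z points along the fingers, y is the line along which they close (so a half turn about z gives the same grasp; the last joint's range is limited). The gripper opens to 85 mm and grips with 20 to 120 N. Pads are 22 mm wide; open, the fingers measure 114 mm over their backs; the gripper's body (76 mm by 85 mm) begins 54 mm behind the grasp point. The pads swing forward as they close: fully open they stand 13 mm farther back than shut.
Start: joints at [0.953, 0.286, 1.577, -0, 1.279, -0.15], TCP at [0.304, 0.602, 0.231] pointing down, gripper open.
Joint ranges: [-2.77, 2.77], [-0.9, 2.22], [0.21, 2.48], [-1.53, 4.67], [0.24, 2.81], [-2.84, 2.84]. Speed limits (rad/s): [2.79, 2.79, 3.14, 3.14, 3.14, 3.14].

INTERFACE

Orientations are given as a unit quaternion [x, y, z, w].
In Python, from plant import get_state, read_camera, ctrl gives the robot as it stands.
- The arm moves only by the shell command python3 -m crank 'ROWS' [FORCE]. ROWS is JSON, a list of rows, each a list of 3 entries, a list of its own where there are three numbers: the shift along the tool's x, y, z in mm, then the turn about the tool's z in degrees, then the closure in counts, from 0 (fully open) to 255 (shut). In form: [[[tx, ty, tz], yaw, claw], ...]. A call has 1 to 10 rows; each row is the pose to reach, as a shift and turn from the pose commanded when the call began, along the tool's axes at that moment; what a row does not reach only later rows make up. A row lasts 1/10 s, in which the tool goes at most 50 mm and 8.59 degrees, less where a joint would pass 70% of its speed; a pose out of reach is approached as far as the arm can. A call with a gripper value outside its range is refused whole. The fingers move at their own pace and stop on an object; FORCE is the grip in N (left out, the last holds). Time passes only in rows, so rows that repeat a pose let the fingers close. It gives the time, the measured TCP pose, the force, the opening and the grip force at its end, in the units of the state.
- get_state(): the state, without advancing time (a new reading comes with each control period).
- read_camera(name): name is "scene" or "top"; returns a dict with "frame" (480x640x3 uint8, blue, green, red), "range_z" (480x640 float32, m along the optical axis (not along the pixel's ray), 0 where there is no reading), "vfov" (degrees; the focal length in pixels is half the picture's height over the tangent of half this angle, whatever the lens; pixels are square), "cx", "cy" (the principal point, pixels), "k1" (the pictures are not rectified: a ray, as slopes to the right and down, at radius r is drawn at 1 + k1 r^2 times it, then the intrinsics apply), "origin" and "orientation" of the camera in the world. Camera axes: x right, y down, z forward; pixel columns grow to the right and rows downward; lengths in m; the calibration is good to about 2 mm. A picture is of the moment at which its call begins.
- ctrl.sign_off(): hands the job in; it is judged then, once.
The state is a dict: "time": time; "qpos": joint angles; "dq": joint speeds; "joint_efforts": joint torques, N m; "eef_pos": TCP position; "tcp_rot": TCP orientation; "contact_force": force on the tool from outside, world axes, zero at the start; "wrist_torque": the same for the moment, N m; "opening": opening from 0.0 (shut) to 1.0 (fully open); "finger_force": force on a finger pad.
Only numpy, scipy, OpenCV 4.12 (cv2) and the standard library are available. Lean on these libraries where they do the work, as an engineer would, in place of code of your own. Each camera call takes 0.05 s, during which the arm holds its last target. There are 200 camera calls.

TASK

The paint jars in the leaning rack have been checked: take the one with the green tag and stand it upright in the middle of the green coaster on the box, and take the one with the red tag and stand it upright in the middle of the red coaster in the shallow tray. Set each jar down gently without dropping it or laying it over, and leave the blue jar in the rack, the brown jar and the paper cup as they are.

Things in the scene. Friction and masses are not known exactly. Their poses are not given: they have to be found in the camera images.
- jar_green: paint jar with a GREEN tag: cream body 42 mm diameter to 50 mm high, shoulder to 56 mm, black cap 37 mm diameter from 56 to 77 mm (top), green disc on the cap and green band round it; about 70 g. Origin: centre of its underside; z along its axis, base to cap. It starts in one of the rack's three slots, leaning 0.6 rad (34 deg) from vertical, cap towards the rack's front
- jar_red: the same jar (same cream body and sizes) with a RED disc and band on its cap; origin and axes as for the green-tagged jar; also leaning in a slot of the rack
- jar_blue: jar of the same shape and size with blue body and plain black cap without a tag, leaning in the remaining slot of the rack; it stays there. Origin: centre of its underside, z along its axis
- rack: fixed plywood rack 110 x 270 (y) x 42 mm; origin: centre of its underside, front to its -x. Three slots at y = -85, 0, 85 mm; a seated jar leans 0.6 rad, cap up and to -x, base centre at x 17, z 26 mm, on a sloping floor and against a 40 mm high sloping front board. 43 mm free between jars; ribs 18 mm high along the jar, 14 mm off the front board, lie 22 mm beside each jar axis
- box: fixed black storage box with pale grey lid, 132 x 122 mm, 50 mm high, with the green coaster on its top; origin: centre of its underside
- green_spot (a point): centre of the top face of the green coaster (80 mm diameter, 4 mm thick) that lies on the box, 54 mm above the table
- tray: fixed shallow clear-white tray, 130 x 120 mm, walls 4 mm thick and 16 mm high, with the red coaster on its floor; origin: centre of its underside
- red_spot (a point): centre of the top face of the red coaster (80 mm diameter, 4 mm thick) in the tray, 9 mm above the table
- jar_brown: jar of the same shape with brown body and plain black cap, standing upright on the table beyond the rack; leave it alone. Origin: centre of its underside
- cup: open brown paper cup, 76 mm across the rim, 85 mm high, standing on the table beyond the rack; leave it alone. Origin: centre of its underside

How it is judged:
By the outcome, as a careful person would: the job done as asked, in the order asked, and still so for the second after the job is handed in, with the robot touching nothing.
It also fails if it takes over 64 s, if anything falls off the work surface, if the arm or the gripper's body presses on something with over 40 N, if the wrist force passes 120 N, or if a joint passes its speed limit or range.

## Working session

There is one attempt and no reset: what is moved stays moved. The work goes in short steps, Python scripts to look and compute and a shell command to move; the robot and the scene stay as the last step left them, time stands still between calls to the robot, and variables do not carry over. Pictures are saved under pics/ and viewed, at most 10 in all, crops included, and the job is handed in when it is done.

```bash
mkdir -p pics; ls; cat > h.py <<'E'
import numpy as np,cv2
from scipy.spatial.transform import Rotation as R
from plant import get_state, read_camera, ctrl
def cam(n,save=None):
    c=read_camera(n)
    if save: cv2.imwrite('pics/'+save,c['frame'])
    return c
def cloud(c):
    h,w=c['range_z'].shape
    f=h/2/np.tan(np.radians(c['vfov'])/2)
    K=np.array([[f,0,c['cx']],[0,f,c['cy']],[0,0,1]])
    v,u=np.mgrid[:h,:w]
    p=cv2.undistortPoints(np.stack([u,v],-1).reshape(-1,1,2).astype(float),K,np.array([c['k1'],0,0,0,0.])).reshape(h,w,2)
    z=c['range_z'];P=np.dstack([p[...,0]*z,p[...,1]*z,z])
    W=P@R.from_quat(c['orientation']).as_matrix().T+np.array(c['origin'])
    W[z==0]=np.nan
    return W
E
python3 - <<'E'
from h import *
for n in ('scene','top'):
    c=cam(n,n+'0.png');np.savez(n+'.npz',W=cloud(c),f=c['frame']);print(n,c['origin'],c['orientation'],c['vfov'],c['k1'],c['cx'],c['cy'])
s=get_state();print(s)
E
```

```text
pics
scene [ 1.45993119 -0.3553101   0.79254013] [ 0.74535943  0.49143134 -0.2517311  -0.37358534] 42.48527161120122 0.0358850024328085 317.8004258123125 242.68385301123266
top [0.36078391 0.01275385 1.19249585] [ 0.71248653 -0.69643326  0.05831649 -0.06279207] 48.0313125006718 -0.10327529321817115 322.1509338015348 235.43318934966135
{'time': 0.1, 'qpos': array([ 9.53003609e-01,  2.87118916e-01,  1.57807553e+00, -1.41779881e-05,
        1.27858533e+00, -1.50014051e-01]), 'dq': array([-0.00106133, -0.00278584, -0.00305262,  0.00098364, -0.0014081 ,
       -0.00081882]), 'joint_efforts': array([ 3.54314670e-04, -4.07294369e+01, -2.93699366e+01, -1.61286221e-04,
        3.42519575e-03, -1.79373529e-05]), 'eef_pos': array([0.30398862, 0.60199106, 0.23003327]), 'tcp_rot': array([ 2.31760570e-01,  9.72772246e-01, -1.01650422e-03, -4.03293716e-04]), 'contact_force': array([ 0.75035919, -0.01497112,  0.39393257]), 'wrist_torque': array([-0.01688787, -0.01983479, -0.05593526]), 'finger_force': 0.0, 'opening': 1.0046674494066086}
```

View pics/top0.png

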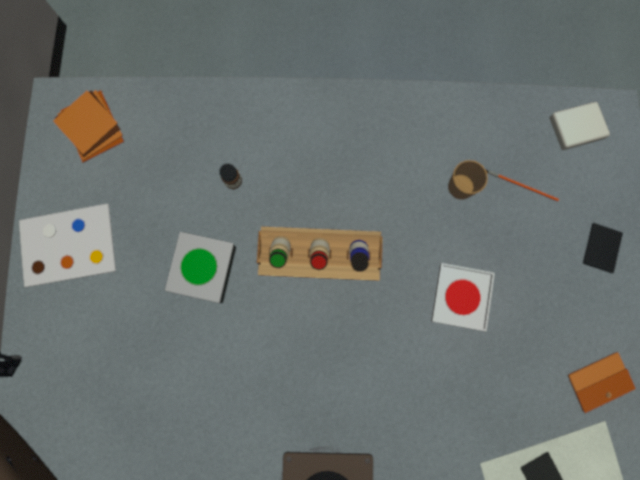

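View pics/scene0.png

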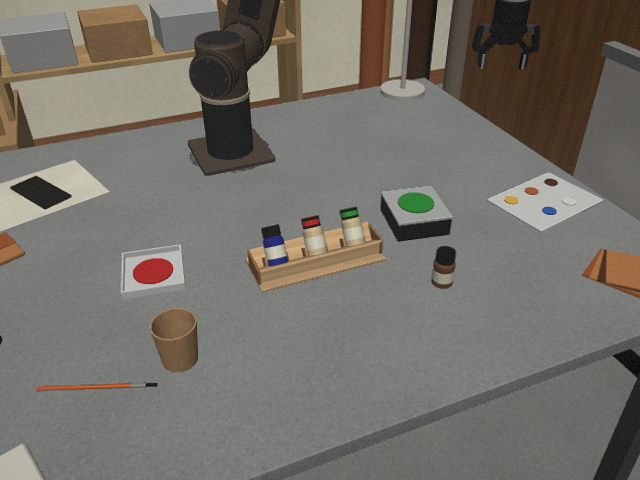

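The top view shows the rack at (320,253), with the green jar at (279,258), the red at (319,260) and the blue at (360,260). The green coaster is at (198,267) and the red one at (463,297). In the scene view the caps lean towards the robot. Next I measure these positions.

```bash
python3 - <<'E'
from h import *
for n in ('top','scene'):
    d=np.load(n+'.npz');W=d['W'];f=d['f'];hsv=cv2.cvtColor(f,cv2.COLOR_BGR2HSV)
    tz=W[...,2];print(n,'table z',np.nanmedian(tz[np.abs(tz)<.02]))
    g=(hsv[...,0]>45)&(hsv[...,0]<80)&(hsv[...,1]>130)
    r=((hsv[...,0]<6)|(hsv[...,0]>174))&(hsv[...,1]>150)
    for nm,m in (('g',g),('r',r)):
        k,l,st,ce=cv2.connectedComponentsWithStats(m.astype(np.uint8))
        for i in range(1,k):
            if st[i,4]>40:
                P=W[l==i];P=P[~np.isnan(P[:,0])]
                print(nm,ce[i].round(1),st[i,4],'med',np.median(P,0).round(4),'mid',((P.min(0)+P.max(0))/2).round(4))
    # rack points
    sel=(W[...,0]>.35)&(W[...,0]<.75)&(np.abs(W[...,1])<.25)
    for lo,hi in ((.006,.2),(.03,.05),(.055,.12)):
        m=(sel&(tz>lo)&(tz<hi)).astype(np.uint8)
        k,l,st,ce=cv2.connectedComponentsWithStats(m)
        for i in range(1,k):
            if st[i,4]>60:
                P=W[l==i][:,:2].astype(np.float32);b=cv2.minAreaRect(P*1000);print(lo,ce[i].round(),st[i,4],np.round(b[0]),np.round(b[1]),round(b[2],1))
d=np.load('top.npz');f=d['f'];s=np.load('scene.npz')['f']
a=cv2.resize(f[215:290,250:390],None,fx=5,fy=5,interpolation=3)[:300]
b=cv2.resize(s[195:295,235:400],(660,400)[:2],interpolation=3)
a=cv2.resize(f[220:285,250:390],(660,198*660//427),interpolation=3)
o=np.vstack([a[:200],b]) if 0 else np.vstack([a[:min(len(a),200)] if 0 else cv2.resize(a,(660,200)),cv2.resize(b,(660,395))])
cv2.imwrite('pics/crop1.png',o)
E
```

```text
top table z 0.00025658543761442054
g [198.3 266.2] 969 med [0.4851 0.2855 0.0541] mid [0.4858 0.2866 0.0538]
g [277.1 259.9] 159 med [0.4981 0.1138 0.0901] mid [0.498  0.1139 0.0905]
r [318.4 260. ] 201 med [0.4997 0.029  0.0914] mid [0.5018 0.0283 0.0909]
r [462.4 296.8] 903 med [ 0.4353 -0.2892  0.0087] mid [ 0.4361 -0.2898  0.0095]
0.006 [230. 175.] 428 [689. 229.] [40. 39.] 88.8
0.006 [319. 251.] 5053 [526.  27.] [271. 110.] 88.8
0.006 [223. 268.] 908 [477. 233.] [ 35. 135.] 88.9
0.006 [438. 295.] 204 [ 443. -235.] [ 28. 132.] 89.6
0.03 [234. 181.] 68 [681. 223.] [19. 42.] 37.5
0.03 [320. 241.] 1510 [531.  27.] [271.  73.] 88.6
0.03 [222. 269.] 426 [477. 233.] [ 35. 134.] 88.9
0.03 [299. 260.] 144 [510.  74.] [32. 51.] 6.0
0.03 [339. 263.] 131 [503. -16.] [15. 49.] 1.0
0.055 [228. 172.] 268 [691. 230.] [36. 37.] 22.0
0.055 [279. 254.] 460 [516. 112.] [63. 41.] 3.0
0.055 [319. 255.] 463 [514.  27.] [63. 40.] 0.9
0.055 [359. 257.] 465 [512. -58.] [41. 63.] 87.9
scene table z 0.0002316317851879246
g [415.8 202.5] 553 med [0.4872 0.2844 0.0542] mid [0.4852 0.2849 0.0543]
g [349.  213.3] 75 med [0.5131 0.1078 0.0896] mid [0.5115 0.1117 0.0876]
r [310.6 222.3] 89 med [0.5123 0.025  0.0885] mid [0.508  0.0276 0.0877]
r [152.5 270.9] 768 med [ 0.4365 -0.2895  0.0096] mid [ 0.4329 -0.2886  0.0092]
0.006 [397. 217.] 955 [474. 232.] [ 37. 143.] 90.0
0.006 [313. 249.] 5966 [528.  28.] [273. 109.] 87.8
0.006 [178. 261.] 190 [ 440. -241.] [ 30. 135.] 84.2
0.006 [444. 266.] 842 [691. 228.] [42. 41.] 7.4
0.03 [396. 215.] 388 [473. 235.] [ 35. 142.] 87.3
0.03 [313. 248.] 1915 [528.  28.] [271.  78.] 88.9
0.03 [443. 271.] 204 [696. 224.] [44. 27.] 51.5
0.055 [350. 221.] 497 [518. 112.] [58. 39.] 2.4
0.055 [312. 230.] 530 [515.  28.] [41. 59.] 83.5
0.055 [273. 239.] 542 [515. -58.] [60. 41.] 4.9
0.055 [445. 255.] 364 [690. 228.] [39. 39.] 5.1
```

View pics/crop1.png

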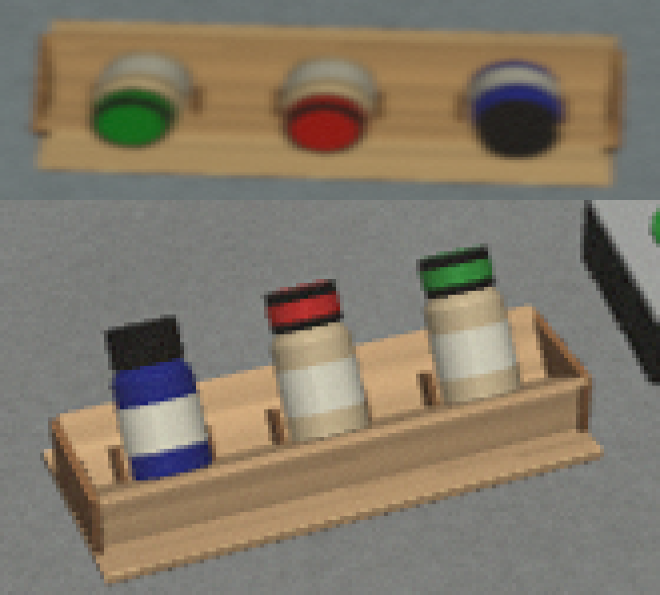

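The crop shows the rack with a back wall, end walls, a sloping front board and small ribs beside each jar. The rack is at (0.527, 0.0275) with yaw about -1.3°. I'll take a height profile around the slot and work out the move to above the green jar.

```bash
cat > go.py <<'E'
# usage: go.py x y z(mm, TCP) angle(deg of tool y in world)
import sys
from h import *
x,y,z,a=map(float,sys.argv[1:5]);s=get_state()
M=R.from_quat(s['tcp_rot']).as_matrix();p=np.array(s['eef_pos'])*1000
cur=np.degrees(np.arctan2(M[1,1],M[0,1]))
d=(a-cur+90)%180-90
print('t',round(s['time'],2),'tcp',p.round(1),'ang',cur.round(2),'shift',(M.T@(np.array([x,y,z])-p)).round(1),'yaw',round(-d,1))
E
python3 - <<'E'
from h import *
W=np.load('top.npz')['W'].reshape(-1,3);W2=np.load('scene.npz')['W'].reshape(-1,3)
for nm,P in (('top',W),('scene',W2)):
    d=P[:,:2]-[.527,.0275];c,s=np.cos(-.0235),np.sin(-.0235)
    x=(c*d[:,0]+s*d[:,1])*1000;y=(-s*d[:,0]+c*d[:,1])*1000;z=P[:,2]*1000
    for lo,hi in ((35,50),(54,62),(108,116)):
        print(nm,lo,[(int(a),float(np.nanmedian(z[m]).round())) for a in range(-60,62,5) if (m:=(y>lo)&(y<hi)&(abs(x-a)<3)).any()])
E
python3 go.py 525 112 200 88.65
```

```text
top 35 [(-60, 0.0), (-55, 3.0), (-50, 6.0), (-45, 6.0), (-40, 6.0), (-35, 7.0), (-30, 9.0), (-25, 40.0), (-20, 36.0), (-15, 29.0), (-10, 21.0), (-5, 16.0), (0, 18.0), (5, 20.0), (10, 25.0), (15, 27.0), (20, 31.0), (25, 34.0), (30, 39.0), (35, 40.0), (40, 43.0), (45, 7.0), (50, 6.0), (55, 4.0), (60, -1.0)]
top 54 [(-60, 0.0), (-55, 3.0), (-50, 4.0), (-45, 5.0), (-40, 7.0), (-35, 7.0), (-30, 11.0), (-25, 39.0), (-20, 35.0), (-15, 28.0), (-10, 26.0), (-5, 19.0), (0, 18.0), (5, 22.0), (10, 23.0), (15, 28.0), (20, 32.0), (25, 35.0), (30, 37.0), (35, 41.0), (40, 43.0), (45, 8.0), (50, 7.0), (55, 3.0), (60, -2.0)]
top 108 [(-60, 1.0), (-55, 6.0), (-50, 7.0), (-45, 7.0), (-40, 8.0), (-35, 5.0), (-30, 7.0), (-25, 43.0), (-20, 35.0), (-15, 28.0), (-10, 23.0), (-5, 17.0), (0, 20.0), (5, 22.0), (10, 25.0), (15, 29.0), (20, 31.0), (25, 35.0), (30, 38.0), (35, 41.0), (40, 42.0), (45, 6.0), (50, 8.0), (55, 2.0), (60, 1.0)]
scene 35 [(-35, 46.0), (-30, 43.0), (-25, 36.0), (-20, 28.0), (-15, 20.0), (-10, 15.0), (-5, -748.0), (0, -749.0), (5, -747.0), (10, -748.0), (15, -749.0), (20, -749.0), (25, 14.0), (30, 17.0), (35, 7.0), (40, 6.0), (45, 5.0), (50, 3.0), (55, 2.0), (60, 1.0)]
scene 54 [(-35, 38.0), (-30, 44.0), (-25, 39.0), (-20, 30.0), (-15, 20.0), (-10, 20.0), (-5, 25.0), (0, 22.0), (5, -745.0), (10, -750.0), (15, -748.0), (20, -750.0), (25, 8.0), (30, 16.0), (35, 8.0), (40, 4.0), (45, 6.0), (50, 5.0), (55, -0.0), (60, 1.0)]
scene 108 [(-25, -754.0), (-20, -751.0), (-15, -752.0), (-10, -751.0), (-5, -750.0), (0, -744.0), (5, -748.0), (10, -749.0), (15, -747.0), (20, -744.0), (25, 6.0), (30, 16.0), (35, 8.0), (40, 5.0), (45, 4.0), (50, -0.0), (55, 0.0), (60, -1.0)]
t 0.1 tcp [304. 602. 230.] ang 63.2 shift [-418.2 -337.6   30.6] yaw -25.5
```

```bash
python3 -m crank '[[[-418,-338,50],-25.5,0],[[-418,-338,50],-25.5,0],[[-418,-338,50],-25.5,0],[[-418,-338,50],-25.5,0],[[-418,-338,50],-25.5,0],[[-418,-338,50],-25.5,0],[[-418,-338,50],-25.5,0],[[-418,-338,50],-25.5,0],[[-418,-338,50],-25.5,0],[[-418,-338,50],-25.5,0]]' 20; python3 go.py 523 112.5 130 88.65
```

```text
time: 1.1
eef_pos: [0.5081, 0.1482, 0.1847]
tcp_rot: [0.011, 1.0, 0.0, -0.0]
contact_force: [0.9, 0.1, -0.7]
opening: 1.005
finger_force: 0.0
t 1.1 tcp [508.1 148.2 184.7] ang 88.7 shift [-15.7 -35.4  54.7] yaw 0.0
```

```bash
python3 -m crank '[[[0,0,0],0,60],[[0,0,0],0,60],[[0,0,0],0,60]]'; python3 go.py 523 112.5 39 88.65
```

```text
time: 1.4
eef_pos: [0.5074, 0.1509, 0.1849]
tcp_rot: [0.011, 1.0, 0.0, -0.0]
contact_force: [-0.7, -0.2, -1.2]
opening: 0.766
finger_force: 0.0
t 1.4 tcp [507.4 150.9 184.9] ang 88.73 shift [-16.5 -38.1 145.9] yaw 0.1
```

```bash
python3 -m crank '[[[-16,-38,50],0,60],[[-16,-38,50],0,60],[[-16,-38,80],0,60],[[-16,-38,110],0,60],[[-16,-38,130],0,60],[[-16,-38,130],0,60],[[-16,-38,130],0,60]]'; python3 - <<'E'
from h import *
a=cam('top');b=cam('scene')
o=np.hstack([cv2.resize(a['frame'][200:300,240:380],(400,286)),cv2.resize(b['frame'][150:290,260:400],(400,400))[:286]]);cv2.imwrite('pics/g1.png',o)
E
python3 go.py 523 112.5 39 88.65
```

```text
time: 2.1
eef_pos: [0.5229, 0.1129, 0.0555]
tcp_rot: [0.011, 1.0, 0.0, -0.0]
contact_force: [0.1, 0.2, 1.1]
opening: 0.767
finger_force: 0.0
t 2.2 tcp [524.3 112.5  57. ] ang 88.75 shift [ 1.3 -0.1 17.9] yaw 0.1
```

View pics/g1.png

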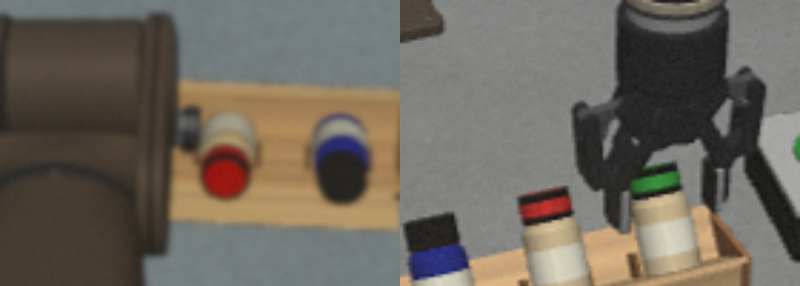

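The scene crop shows the fingers straddling the green jar, with free space between the left finger and the red jar. I'll descend and grip.

```bash
python3 -m crank '[[[0,0,9],0,60],[[0,0,17],0,60],[[0,0,17],0,60],[[0,0,17],0,255],[[0,0,17],0,255],[[0,0,17],0,255],[[0,0,17],0,255],[[0,0,17],0,255]]' 25; python3 -m crank '[[[0,0,0],0,255],[[0,0,-10],0,255],[[0,0,-25],0,255],[[0,0,-50],0,255],[[0,0,-90],0,255],[[0,0,-90],0,255],[[0,0,-90],0,255]]'; python3 - <<'E'
from h import *
b=cam('scene');np.savez('s2.npz',W=cloud(b),f=b['frame'])
cv2.imwrite('pics/g2.png',cv2.resize(b['frame'][120:290,230:430],(700,595)))
E
python3 go.py 485.5 286 150 88.65
```

```text
time: 3.0
eef_pos: [0.5233, 0.1118, 0.0385]
tcp_rot: [0.011, 1.0, 0.0, 0.0]
contact_force: [-0.4, 0.1, 1.9]
opening: 0.487
finger_force: 25.5
time: 3.7
eef_pos: [0.5243, 0.1119, 0.1306]
tcp_rot: [0.011, 1.0, 0.0, 0.002]
contact_force: [0.9, -0.2, -1.0]
opening: 0.484
finger_force: 25.6
t 3.75 tcp [523.1 111.8 128.8] ang 88.7 shift [ 41.5 173.3 -21.2] yaw 0.1
```

View pics/g2.png

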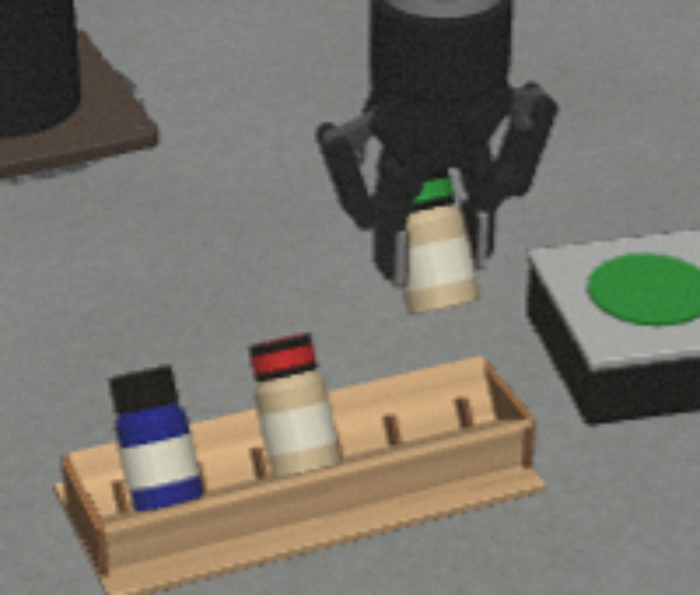

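The scene shows the green jar held, still leaning about 34°, with the rack otherwise unchanged. I'll carry it to just above the coaster. There I'll pivot it upright about its low edge.

```bash
python3 -m crank '[[[17,43,0],0,255],[[34,86,0],0,255],[[51,129,0],0,255],[[68,172,0],0,255],[[68,172,20],0,255],[[68,172,35],0,255],[[68,172,35],0,255],[[68,172,35],0,255]]'; python3 go.py 459 285.5 80 88.65
python3 - <<'E'
from h import *
s=get_state();p=s['eef_pos']
b=cam('scene');W=cloud(b).reshape(-1,3);hsv=cv2.cvtColor(b['frame'],cv2.COLOR_BGR2HSV).reshape(-1,3)
m=(np.abs(W[:,0]-p[0])<.07)&(np.abs(W[:,1]-p[1])<.022)&(W[:,2]>.06)&(W[:,2]<.14)&(hsv[:,2]>110)
q=(W[m]-p)*1000
for z in range(-45,40,5):
    k=abs(q[:,2]-z)<2.5
    if k.sum()>3: print(z,k.sum(),np.percentile(q[k,0],[5,50,95]).round(1),np.percentile(q[k,1],[5,95]).round(1))
E
```

```text
time: 4.55
eef_pos: [0.4586, 0.2842, 0.0919]
tcp_rot: [0.012, 1.0, -0.001, -0.001]
contact_force: [0.6, -0.2, -1.0]
opening: 0.48
finger_force: 25.7
t 4.55 tcp [458.6 284.2  91.9] ang 88.61 shift [-0.4  1.3 11.9] yaw -0.0
-5 13 [10.4 19.6 25.3] [-20.1 -12. ]
0 43 [15.1 24.8 31.4] [-20.8  16.5]
5 48 [11.8 24.3 32.4] [-19.7  13. ]
10 44 [ 8.9 21.3 28.3] [-18.6  18.2]
15 48 [ 8.2 17.7 25.1] [-17.  11.]
20 37 [ 5.3 14.4 20.9] [-16.1  16.2]
25 43 [ 4.6 11.2 18.6] [-16.   12.7]
30 41 [ 0.6  8.6 15.6] [-14.2  17.6]
35 36 [-1.3  4.1  9.6] [-13.6  13.5]
```

```bash
python3 -m crank '[[[0,1,6],0,255],[[0,1,10],0,255],[[0,1,13],0,255],[[0,1,13],0,255],[[0,1,13],0,255]]'; python3 -m crank '[[[0,0,1],0,255],[[0,0,2],0,255],[[0,0,2],0,255]]'
```

```text
time: 5.1
eef_pos: [0.4591, 0.2862, 0.0802]
tcp_rot: [0.011, 1.0, -0.0, 0.0]
contact_force: [-0.2, -0.9, -1.4]
opening: 0.485
finger_force: 25.7
time: 5.4
eef_pos: [0.459, 0.2863, 0.0781]
tcp_rot: [0.011, 1.0, -0.0, -0.0]
contact_force: [-0.7, -0.1, -0.7]
opening: 0.483
finger_force: 25.7
```

```bash
python3 -m crank '[[[0,0,1],0,255],[[0,0,1],0,255],[[0,0,1],0,255]]';python3 -m crank '[[[0,0,1],0,255],[[0,0,1],0,255],[[0,0,1],0,255]]';  python3 -m crank '[[[0,0,1],0,255],[[0,0,1],0,255],[[0,0,1],0,255]]'
```

```text
time: 5.7
eef_pos: [0.4592, 0.2864, 0.0773]
tcp_rot: [0.011, 1.0, 0.0, 0.0]
contact_force: [-0.2, 0.4, -0.7]
opening: 0.484
finger_force: 25.8
time: 6.0
eef_pos: [0.4594, 0.2865, 0.0769]
tcp_rot: [0.011, 1.0, 0.0, 0.0]
contact_force: [-0.7, -1.3, 5.9]
opening: 0.481
finger_force: 26.3
time: 6.3
eef_pos: [0.4595, 0.2865, 0.0768]
tcp_rot: [0.011, 1.0, -0.0, 0.0]
contact_force: [-3.4, -1.5, 8.9]
opening: 0.483
finger_force: 26.6
```

```bash
python3 -m crank '[[[-2,0,0],0,255],[[-4,0,0],0,255],[[-6,0,0],0,255],[[-6,0,0],0,255]]';python3 -m crank '[[[-2,0,0],0,255],[[-4,0,0],0,255],[[-6,0,0],0,255],[[-6,0,0],0,255]]'
python3 - <<'E'
from h import *
s=get_state();p=s['eef_pos']
b=cam('scene');W=cloud(b).reshape(-1,3);hsv=cv2.cvtColor(b['frame'],cv2.COLOR_BGR2HSV).reshape(-1,3)
m=(np.abs(W[:,0]-p[0])<.07)&(np.abs(W[:,1]-p[1])<.022)&(W[:,2]>.06)&(W[:,2]<.14)&(hsv[:,2]>110)
q=(W[m]-p)*1000
for z in range(-25,40,5):
    k=abs(q[:,2]-z)<2.5
    if k.sum()>3: print(z,k.sum(),np.percentile(q[k,0],[5,50,95]).round(1),np.percentile(q[k,1],[5,95]).round(1))
E
```

```text
time: 6.7
eef_pos: [0.4638, 0.2865, 0.0764]
tcp_rot: [0.011, 1.0, -0.0, -0.002]
contact_force: [-6.5, -0.6, 10.7]
opening: 0.484
finger_force: 27.1
time: 7.1
eef_pos: [0.4699, 0.2865, 0.0762]
tcp_rot: [0.012, 1.0, 0.0, -0.002]
contact_force: [-4.8, -0.2, 10.1]
opening: 0.487
finger_force: 27.1
-10 5 [ 9.9 17.4 18.4] [-19.5 -13.8]
-5 18 [10.6 20.1 26.5] [-20.8  12.8]
0 48 [ 8.3 22.4 28.6] [-20.   11.9]
5 44 [11.4 20.7 26.7] [-19.2  13.4]
10 35 [ 9.9 18.4 25.8] [-18.1  13.5]
15 45 [ 7.1 17.  21.6] [-16.8  13.1]
20 42 [ 6.5 12.2 20.2] [-16.5  15.2]
25 35 [ 1.7 10.3 16.8] [-14.7  14.3]
30 34 [ 2.2  8.6 15. ] [-14.1  13.1]
35 40 [-1.9  6.5  9.9] [-14.8  15.9]
```

It is rotating, now at about 26° lean. I'll continue the arc.

```bash
cat > tilt.py <<'E'
from h import *
s=get_state();p=s['eef_pos'];print(p.round(4),s['contact_force'].round(1))
b=cam('scene');W=cloud(b).reshape(-1,3);hsv=cv2.cvtColor(b['frame'],cv2.COLOR_BGR2HSV).reshape(-1,3)
m=(np.abs(W[:,0]-p[0])<.07)&(np.abs(W[:,1]-p[1])<.022)&(W[:,2]>p[2]-.03)&(W[:,2]<.16)&(hsv[:,2]>110)
q=(W[m]-p)*1000
zz=[];xx=[]
for z in range(-25,40,5):
    k=abs(q[:,2]-z)<2.5
    if k.sum()>15: zz.append(z);xx.append(np.percentile(q[k,0],[50,95]).round(1))
xx=np.array(xx);print(list(zip(zz,xx.tolist())))
k=np.array(zz)>=0
for j in (0,1): print('lean',np.degrees(np.arctan(-np.polyfit(np.array(zz)[k],xx[k,j],1)[0])).round(1))
E
python3 -m crank '[[[-2,0,0.5],0,255],[[-4,0,1],0,255],[[-6,0,1.5],0,255],[[-6,0,1.5],0,255]]';python3 tilt.py; python3 -m crank '[[[-2,0,0.5],0,255],[[-4,0,1],0,255],[[-6,0,1.5],0,255],[[-6,0,1.5],0,255]]'
python3 tilt.py
```

```text
time: 7.55
eef_pos: [0.4759, 0.2864, 0.0748]
tcp_rot: [0.012, 1.0, 0.0, -0.002]
contact_force: [-6.1, -0.5, 10.3]
opening: 0.484
finger_force: 28.0
[0.4759 0.2864 0.0748] [-6.1 -0.5 10.3]
[(-25, [49.2, 68.0]), (-20, [20.2, 44.9]), (-5, [19.9, 25.9]), (0, [19.1, 25.0]), (5, [17.5, 21.7]), (10, [15.5, 21.3]), (15, [14.2, 19.6]), (20, [12.3, 18.6]), (25, [11.0, 16.5]), (30, [9.0, 15.7]), (35, [6.5, 10.8])]
lean 19.2
lean 19.0
time: 8.0
eef_pos: [0.4817, 0.2862, 0.073]
tcp_rot: [0.012, 1.0, 0.0, -0.002]
contact_force: [-6.4, 0.4, 9.0]
opening: 0.485
finger_force: 28.7
[0.4817 0.2862 0.073 ] [-6.4  0.4  9. ]
[(-25, [50.1, 67.9]), (-20, [22.6, 63.7]), (-15, [19.3, 37.7]), (-10, [11.5, 18.9]), (-5, [15.7, 21.8]), (0, [14.1, 22.2]), (5, [14.6, 19.5]), (10, [14.2, 21.0]), (15, [12.5, 16.7]), (20, [11.4, 16.7]), (25, [10.9, 14.8]), (30, [9.2, 13.3]), (35, [7.5, 11.7])]
lean 11.3
lean 16.3
```

```bash
python3 -m crank '[[[-2,0,0.5],0,255],[[-4,0,1],0,255],[[-6,0,1.5],0,255],[[-6,0,1.5],0,255]]';python3 tilt.py; python3 -m crank '[[[-1,0,1],0,255],[[-2,0,1.5],0,255],[[-3,0,2],0,255],[[-3,0,2],0,255]]'
python3 tilt.py
```

```text
time: 8.45
eef_pos: [0.4873, 0.286, 0.0711]
tcp_rot: [0.012, 1.0, -0.0, -0.003]
contact_force: [-6.2, 0.1, 8.4]
opening: 0.486
finger_force: 28.9
[0.4873 0.286  0.0711] [-6.2  0.1  8.4]
[(-25, [55.6, 64.1]), (-20, [36.5, 62.3]), (-15, [18.3, 34.1]), (-10, [11.9, 15.5]), (-5, [12.3, 18.6]), (0, [11.8, 16.1]), (5, [12.4, 15.9]), (10, [12.1, 16.2]), (15, [11.9, 16.6]), (20, [11.3, 16.0]), (25, [8.5, 12.9]), (30, [8.1, 10.9]), (35, [7.2, 12.0])]
lean 8.8
lean 8.7
time: 8.9
eef_pos: [0.49, 0.286, 0.0698]
tcp_rot: [0.012, 1.0, -0.0, -0.003]
contact_force: [-7.6, -0.3, 11.8]
opening: 0.485
finger_force: 28.8
[0.49   0.286  0.0698] [-7.6 -0.3 11.8]
[(-25, [58.2, 63.2]), (-20, [40.0, 60.1]), (-15, [15.6, 46.3]), (-10, [11.4, 20.8]), (-5, [11.2, 13.9]), (0, [11.9, 15.1]), (5, [11.0, 15.0]), (10, [11.7, 15.5]), (15, [10.9, 14.6]), (20, [10.3, 12.8]), (25, [9.1, 13.0]), (30, [8.8, 14.2]), (35, [7.6, 12.9])]
lean 6.7
lean 3.9
```

```bash
python3 -m crank '[[[-1,0,1],0,255],[[-1,0,2],0,255],[[-1,0,2],0,255],[[-1,0,2],0,255]]';python3 tilt.py;  python3 -m crank '[[[0,0,1],0,255],[[0,0,1.5],0,255],[[0,0,1.5],0,255]]'
python3 tilt.py
```

```text
time: 9.35
eef_pos: [0.4924, 0.2859, 0.0687]
tcp_rot: [0.011, 1.0, -0.0, -0.001]
contact_force: [-6.1, -0.1, 14.3]
opening: 0.486
finger_force: 28.2
[0.4924 0.2859 0.0687] [-6.1 -0.1 14.3]
[(-25, [54.7, 58.1]), (-20, [39.8, 58.6]), (-15, [16.7, 52.7]), (-10, [8.6, 25.9]), (-5, [8.0, 12.7]), (0, [8.5, 13.2]), (5, [9.8, 13.0]), (10, [9.2, 14.7]), (15, [9.5, 12.0]), (20, [9.4, 13.2]), (25, [8.1, 12.7]), (30, [8.9, 12.0]), (35, [6.4, 12.4])]
lean 3.1
lean 2.1
time: 9.7
eef_pos: [0.4937, 0.2859, 0.0681]
tcp_rot: [0.011, 1.0, 0.0, 0.0]
contact_force: [-4.6, -1.0, 15.6]
opening: 0.482
finger_force: 27.9
[0.4937 0.2859 0.0681] [-4.6 -1.  15.6]
[(-25, [54.0, 57.6]), (-20, [41.5, 57.6]), (-15, [15.5, 52.9]), (-10, [8.4, 27.1]), (-5, [7.8, 12.0]), (0, [7.7, 12.8]), (5, [9.6, 13.6]), (10, [9.7, 13.6]), (15, [9.2, 14.3]), (20, [9.1, 13.9]), (25, [8.9, 12.6]), (30, [8.0, 12.1]), (35, [7.3, 12.6])]
lean 1.8
lean 1.7
```

It is upright to within measurement. I'll release gradually, back off upward and check.

```bash
python3 -m crank '[[[0,0,-1],0,255],[[0,0,-1.5],0,125],[[0,0,-1.5],0,115],[[0,0,-1.5],0,100],[[0,0,-1.5],0,60],[[0,0,-1.5],0,60],[[0,0,-30],0,60],[[0,0,-80],0,60],[[0,0,-110],0,60],[[0,0,-110],0,60]]';python3 - <<'E'
from h import *
s=get_state();print(s['eef_pos'].round(4))
b=cam('scene');W=cloud(b)
cv2.imwrite('pics/g3.png',cv2.resize(b['frame'][90:240,340:490],(590,590)))
W=W.reshape(-1,3);hsv=cv2.cvtColor(b['frame'],cv2.COLOR_BGR2HSV).reshape(-1,3)
m=(np.abs(W[:,0]-.487)<.05)&(np.abs(W[:,1]-.286)<.035)
for z in range(60,136,5):
    k=m&(abs(W[:,2]*1000-z)<2.5)
    if k.sum()>3:
        P=W[k]*1000
        # circle fit with given radius
        from scipy.optimize import least_squares
        r=21 if z<103 else 18.5
        o=least_squares(lambda c:np.hypot(P[:,0]-c[0],P[:,1]-c[1])-r,[480,290],loss='soft_l1')
        print(z,k.sum(),o.x.round(1))
E
```

```text
time: 10.75
eef_pos: [0.4964, 0.2868, 0.1815]
tcp_rot: [0.011, 1.0, 0.002, 0.005]
contact_force: [0.4, -0.7, 0.1]
opening: 0.769
finger_force: 0.0
[0.4964 0.2868 0.1815]
60 44 [483.9 286.5]
65 31 [484. 286.]
70 42 [484.4 286.7]
75 33 [484.  286.5]
80 45 [484.4 286.7]
85 34 [483.7 286.1]
90 44 [484.6 286.3]
95 43 [484.2 286.3]
100 37 [483.9 287.5]
105 53 [485.3 286.5]
110 36 [484.1 287.2]
115 34 [484.4 287.1]
120 39 [484.7 286.1]
125 37 [484.7 286. ]
130 108 [484.3 289.7]
135 29 [474.9 286.3]
```

View pics/g3.png

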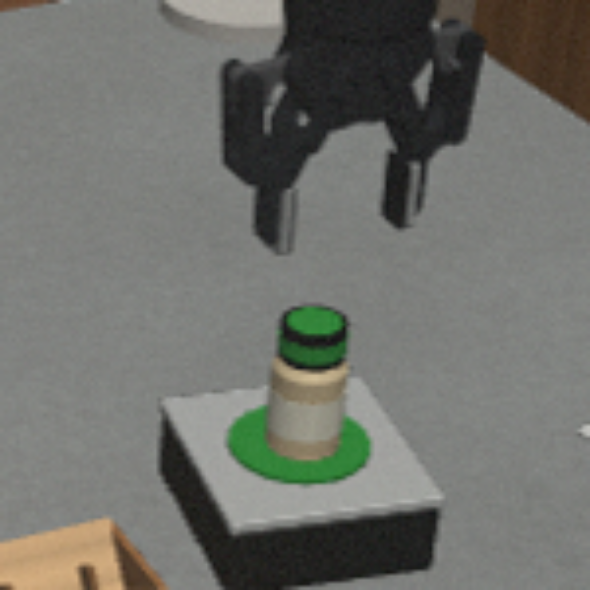

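The green jar stands upright at (484.3, 286.5), about 1.5 mm from the coaster centre. On to the red jar.

```bash
python3 -m crank '[[[-24,-43,0],0,60],[[-24,-86,0],0,60],[[-24,-130,0],0,60],[[-24,-173,0],0,60],[[-24,-216,0],0,60],[[-24,-260,0],0,60],[[-24,-260,30],0,60],[[-24,-260,30],0,60],[[-24,-260,30],0,60]]';python3 go.py 521 27.5 39 88.65
```

```text
time: 11.7
eef_pos: [0.5096, 0.0254, 0.1433]
tcp_rot: [0.011, 1.0, 0.0, -0.002]
contact_force: [-0.8, 1.1, 0.4]
opening: 0.768
finger_force: 0.0
t 11.7 tcp [509.6  25.4 143.3] ang 88.7 shift [-11.8   2.3 104.2] yaw 0.0
```

```bash
python3 -m crank '[[[-12,2,20],0,60],[[-12,2,50],0,60],[[-12,2,80],0,60],[[-12,2,85],0,60],[[-12,2,85],0,60]]'; python3 -m crank '[[[0,0,0],0,60],[[0,0,0],0,60]]'; python3 go.py 521 27.5 39 88.65
```

```text
time: 12.2
eef_pos: [0.5227, 0.0277, 0.0599]
tcp_rot: [0.011, 1.0, 0.0, -0.001]
contact_force: [0.1, 0.0, 1.0]
opening: 0.766
finger_force: 0.0
time: 12.4
eef_pos: [0.5247, 0.0268, 0.0623]
tcp_rot: [0.011, 1.0, -0.0, 0.002]
contact_force: [0.6, -0.9, -0.1]
opening: 0.766
finger_force: 0.0
t 12.4 tcp [524.7  26.8  62.3] ang 88.72 shift [ 3.8  0.6 23.3] yaw 0.1
```

```bash
python3 -m crank '[[[3,0.5,10],0,60],[[3.5,0.5,20],0,60],[[3.5,0.5,22],0,60],[[3.5,0.5,22],0,60]]'; python3 -m crank '[[[0,0,0],0,60],[[0,0,0],0,60]]'; python3 go.py 521 27.5 39 88.65
```

```text
time: 12.8
eef_pos: [0.5188, 0.0274, 0.0372]
tcp_rot: [0.011, 1.0, 0.0, -0.001]
contact_force: [0.1, -0.7, 0.4]
opening: 0.766
finger_force: 0.0
time: 13.0
eef_pos: [0.52, 0.0273, 0.0384]
tcp_rot: [0.011, 1.0, -0.0, 0.0]
contact_force: [-0.4, 0.5, -0.2]
opening: 0.766
finger_force: 0.0
t 13.0 tcp [520.   27.3  38.4] ang 88.69 shift [-1.   0.2 -0.6] yaw 0.0
```

```bash
python3 -m crank '[[[-1,0,0],0,60],[[-1,0,0],0,255],[[-1,0,0],0,255],[[-1,0,0],0,255],[[-1,0,0],0,255],[[-1,0,0],0,255]]' 25; python3 -m crank '[[[0,0,-10],0,255],[[0,0,-25],0,255],[[0,0,-50],0,255],[[0,0,-90],0,255],[[0,0,-90],0,255],[[0,0,-90],0,255]]'; python3 go.py 410 -289.3 100 88.65; python3 tilt.py; python3 go.py 410 -289.3 100 88.65
```

```text
time: 13.6
eef_pos: [0.521, 0.0274, 0.0386]
tcp_rot: [0.011, 1.0, 0.0, 0.0]
contact_force: [-0.3, 0.5, 3.4]
opening: 0.486
finger_force: 25.6
time: 14.2
eef_pos: [0.5217, 0.0272, 0.1304]
tcp_rot: [0.011, 1.0, -0.0, 0.002]
contact_force: [0.3, 0.4, -2.0]
opening: 0.482
finger_force: 25.5
t 14.2 tcp [521.7  27.2 130.4] ang 88.7 shift [ 104.6 -318.9   30.1] yaw 0.0
[0.5217 0.0272 0.1304] [ 0.3  0.4 -2. ]
[(-5, [20.6, 27.2]), (0, [26.3, 30.8]), (5, [24.3, 29.4]), (10, [20.4, 26.8]), (15, [18.3, 24.1]), (20, [15.9, 22.4]), (25, [12.7, 18.6]), (30, [10.2, 15.4])]
lean 28.5
lean 27.3
t 14.25 tcp [520.5  27.4 128.6] ang 88.7 shift [ 103.3 -319.1   28.6] yaw 0.0
```

```bash
python3 -m crank '[[[0,0,-40],0,255],[[0,-10,-40],0,255],[[17,-60,-40],0,255],[[35,-106,-40],0,255],[[52,-160,-40],0,255],[[70,-213,-40],0,255],[[87,-266,-40],0,255],[[104,-319,-40],0,255],[[104,-319,-40],0,255],[[104,-319,-40],0,255]]'; python3 -m crank '[[[0,0,0],0,255],[[0,0,0],0,255]]'; python3 go.py 410 -289.3 60 88.65
```

```text
time: 15.25
eef_pos: [0.4075, -0.2918, 0.1667]
tcp_rot: [0.014, 1.0, 0.001, -0.001]
contact_force: [-0.8, -0.3, -0.7]
opening: 0.486
finger_force: 25.8
time: 15.45
eef_pos: [0.4093, -0.2879, 0.1671]
tcp_rot: [0.011, 1.0, 0.001, -0.001]
contact_force: [-0.0, 0.6, -0.9]
opening: 0.486
finger_force: 25.9
t 15.45 tcp [ 409.3 -287.9  167.1] ang 88.75 shift [ -0.9  -1.6 107.1] yaw 0.1
```

```bash
python3 -m crank '[[[-1,-1.5,40],0,255],[[-1,-1.5,80],0,255],[[-1,-1.5,107],0,255],[[-1,-1.5,120],0,255],[[-1,-1.5,127],0,255],[[-1,-1.5,127],0,255],[[-1,-1.5,127],0,255]]'; python3 go.py 410 -289.3 32 88.65; python3 tilt.py
```

```text
time: 16.15
eef_pos: [0.4115, -0.2914, 0.0426]
tcp_rot: [0.011, 1.0, -0.001, 0.001]
contact_force: [-0.4, -0.1, -0.2]
opening: 0.477
finger_force: 25.8
t 16.15 tcp [ 411.5 -291.4   42.6] ang 88.73 shift [ 1.5  2.1 10.6] yaw 0.1
[ 0.4115 -0.2914  0.0426] [-0.4 -0.1 -0.2]
[(0, [24.9, 32.3]), (5, [24.3, 31.0]), (10, [21.5, 28.5]), (15, [18.5, 24.8]), (20, [14.5, 22.1]), (25, [11.1, 18.4]), (30, [6.6, 15.2]), (35, [4.6, 11.4])]
lean 32.3
lean 31.6
```

```bash
python3 -m crank '[[[1,2,5],0,255],[[1.5,2,8],0,255],[[1.5,2,9],0,255],[[1.5,2,9],0,255]]'; for i in 1 2; do :; done; python3 -m crank '[[[0,0,1],0,255],[[0,0,2],0,255],[[0,0,2],0,255]]'; python3 go.py 410 -289.3 32 88.65
```

```text
time: 16.6
eef_pos: [0.4089, -0.2887, 0.0324]
tcp_rot: [0.011, 1.0, 0.0, -0.0]
contact_force: [-0.8, 1.0, 0.4]
opening: 0.488
finger_force: 26.0
time: 16.9
eef_pos: [0.4092, -0.2888, 0.032]
tcp_rot: [0.011, 1.0, 0.001, -0.0]
contact_force: [-3.8, 3.1, 11.8]
opening: 0.484
finger_force: 26.9
t 16.9 tcp [ 409.2 -288.8   32. ] ang 88.7 shift [-0.8 -0.5 -0. ] yaw 0.1
```

In contact at the expected height. I'll repeat the arc.

```bash
for i in 1; do python3 -m crank '[[[-2,0,0],0,255],[[-4,0,0],0,255],[[-6,0,0],0,255],[[-6,0,0],0,255]]';done; python3 -m crank '[[[-2,0,0],0,255],[[-4,0,0],0,255],[[-6,0,0],0,255],[[-6,0,0],0,255]]';python3 tilt.py; python3 -m crank '[[[-2,0,0.5],0,255],[[-4,0,1],0,255],[[-6,0,1.5],0,255],[[-6,0,1.5],0,255]]';python3 tilt.py
```

```text
time: 17.3
eef_pos: [0.4146, -0.2897, 0.032]
tcp_rot: [0.011, 1.0, -0.0, -0.001]
contact_force: [-7.1, 0.9, 11.4]
opening: 0.485
finger_force: 26.9
time: 17.7
eef_pos: [0.4207, -0.29, 0.032]
tcp_rot: [0.011, 1.0, -0.001, -0.001]
contact_force: [-5.9, 1.3, 10.8]
opening: 0.482
finger_force: 26.9
[ 0.4207 -0.29    0.032 ] [-5.9  1.3 10.8]
[(-25, [37.2, 56.8]), (-20, [26.2, 47.9]), (0, [26.3, 31.3]), (5, [24.1, 30.7]), (10, [21.6, 27.4]), (15, [19.4, 23.5]), (20, [14.3, 22.6]), (25, [11.8, 17.3]), (30, [6.9, 13.6]), (35, [5.0, 10.3])]
lean 32.7
lean 32.1
time: 18.15
eef_pos: [0.4266, -0.2903, 0.0309]
tcp_rot: [0.011, 1.0, -0.001, -0.001]
contact_force: [-7.6, 0.9, 12.3]
opening: 0.484
finger_force: 27.8
[ 0.4266 -0.2903  0.0309] [-7.6  0.9 12.3]
[(-25, [42.8, 68.1]), (-20, [24.8, 67.7]), (-15, [67.7, 69.7]), (-5, [21.7, 26.3]), (0, [22.1, 28.6]), (5, [20.3, 25.1]), (10, [18.8, 23.7]), (15, [15.8, 20.5]), (20, [13.5, 18.5]), (25, [11.1, 16.4]), (30, [8.7, 14.4]), (35, [4.0, 11.1])]
lean 26.6
lean 25.5
```

It slid for the first 10 mm and is now turning. I'll finish the arc with more press, then lift and recentre.

```bash
python3 -m crank '[[[-2,0,1],0,255],[[-4,0,1.5],0,255],[[-6,0,2],0,255],[[-6,0,2],0,255]]';python3 tilt.py|tail -2; python3 -m crank '[[[-2,0,0.5],0,255],[[-4,0,1],0,255],[[-6,0,1.5],0,255],[[-6,0,1.5],0,255]]';python3 tilt.py
```

```text
time: 18.6
eef_pos: [0.433, -0.2906, 0.0289]
tcp_rot: [0.011, 1.0, -0.001, -0.001]
contact_force: [-6.2, 1.1, 13.0]
opening: 0.484
finger_force: 28.7
lean 20.1
lean 18.0
time: 19.05
eef_pos: [0.4386, -0.2906, 0.0269]
tcp_rot: [0.01, 1.0, -0.001, -0.001]
contact_force: [-5.6, -0.2, 10.1]
opening: 0.484
finger_force: 29.2
[ 0.4386 -0.2906  0.0269] [-5.6 -0.2 10.1]
[(-25, [59.4, 69.1]), (-20, [29.1, 60.7]), (-15, [25.9, 61.5]), (-10, [57.0, 62.6]), (-5, [16.0, 21.1]), (0, [14.0, 19.4]), (5, [14.0, 19.0]), (10, [12.9, 17.8]), (15, [11.6, 18.0]), (20, [11.2, 16.3]), (25, [9.5, 14.5]), (30, [8.0, 13.0]), (35, [6.9, 12.1])]
lean 12.1
lean 12.4
```

```bash
python3 -m crank '[[[-2,0,0.5],0,255],[[-4,0,1],0,255],[[-6,0,1.5],0,255],[[-6,0,1.5],0,255]]';python3 tilt.py|tail -2; python3 -m crank '[[[-1,0,1],0,255],[[-2,0,1.5],0,255],[[-3,0,2],0,255],[[-3,0,2],0,255]]';python3 tilt.py;python3 -m crank '[[[-1,0,1],0,255],[[-1,0,2],0,255],[[-1,0,2],0,255]]';python3 tilt.py
```

```text
time: 19.5
eef_pos: [0.4442, -0.2906, 0.0251]
tcp_rot: [0.01, 1.0, -0.001, -0.002]
contact_force: [-6.0, -0.8, 9.1]
opening: 0.485
finger_force: 28.5
lean 7.6
lean 6.6
time: 19.95
eef_pos: [0.4477, -0.2908, 0.0236]
tcp_rot: [0.011, 1.0, -0.001, -0.001]
contact_force: [-5.6, 0.9, 11.6]
opening: 0.483
finger_force: 27.7
[ 0.4477 -0.2908  0.0236] [-5.6  0.9 11.6]
[(-25, [57.8, 67.9]), (-20, [47.8, 67.0]), (-15, [17.8, 51.6]), (-10, [44.3, 52.4]), (-5, [11.9, 54.2]), (0, [9.7, 13.0]), (5, [8.9, 13.7]), (10, [9.1, 12.2]), (15, [8.7, 12.8]), (20, [8.7, 12.7]), (25, [8.4, 13.1]), (30, [8.8, 14.7]), (35, [7.6, 13.3])]
lean 2.4
lean -1.3
time: 20.3
eef_pos: [0.4494, -0.2909, 0.023]
tcp_rot: [0.011, 1.0, -0.001, -0.001]
contact_force: [-6.2, 3.5, 18.3]
opening: 0.486
finger_force: 27.7
[ 0.4494 -0.2909  0.023 ] [-6.2  3.5 18.3]
[(-25, [56.4, 68.6]), (-20, [48.7, 67.4]), (-15, [17.4, 49.3]), (-10, [41.0, 52.3]), (-5, [14.7, 50.5]), (0, [8.7, 13.8]), (5, [9.1, 12.2]), (10, [7.5, 12.2]), (15, [9.0, 13.0]), (20, [8.1, 12.6]), (25, [6.6, 12.5]), (30, [7.6, 13.3]), (35, [6.2, 12.7])]
lean 3.9
lean 0.2
```

Upright. I'll release, measure the centre, and correct if needed.

```bash
cat > fit.py <<'E'
from h import *
from scipy.optimize import least_squares
s=get_state();print(s['eef_pos'].round(4))
b=cam('scene');W=cloud(b).reshape(-1,3)
for z in range(15,80,5):
    k=(np.abs(W[:,0]-.44)<.045)&(np.abs(W[:,1]+.29)<.025)&(abs(W[:,2]*1000-z)<2.5)
    if k.sum()>3:
        P=W[k]*1000;r=21 if z<58 else 18.5
        print(z,k.sum(),least_squares(lambda c:np.hypot(P[:,0]-c[0],P[:,1]-c[1])-r,[435,-285],loss='soft_l1').x.round(1))
E
python3 -m crank '[[[0,0,-1],0,255],[[0,0,-1.5],0,125],[[0,0,-1.5],0,115],[[0,0,-1.5],0,100],[[0,0,-1.5],0,80],[[0,0,-1.5],0,80]]'; python3 fit.py;python3 go.py 440 -290 23 88.65
```

```text
time: 20.95
eef_pos: [0.4488, -0.2893, 0.0207]
tcp_rot: [0.011, 1.0, 0.0, -0.0]
contact_force: [0.1, 0.2, 0.2]
opening: 0.685
finger_force: 0.0
[ 0.4488 -0.2893  0.0207]
15 57 [ 439.5 -289.2]
20 37 [ 439.5 -288.8]
25 42 [ 440. -289.]
30 45 [ 439.7 -289.4]
35 44 [ 439.9 -289.4]
40 44 [ 440.  -289.5]
45 49 [ 439.7 -289.3]
50 47 [ 439.8 -289.1]
55 50 [ 439.6 -288.5]
60 63 [ 441.3 -289.1]
65 40 [ 440.3 -289.3]
70 44 [ 439.9 -288.9]
75 39 [ 439.8 -289.2]
t 21.0 tcp [ 448.8 -289.4   20.8] ang 88.7 shift [ 8.8 -0.8 -2.2] yaw 0.0
```

```bash
python3 -m crank '[[[3,0,-3],0,80],[[6,0,-6],0,80],[[9,0,-7],0,80],[[9,0,-7],0,80],[[9,0,-7],0,80]]'; python3 go.py 440 -289.2 27 88.65; python3 - <<'E'
from h import *
for n in ('top','scene'):
    d=np.load(n+'.npz');W=d['W'];hsv=cv2.cvtColor(d['f'],cv2.COLOR_BGR2HSV)
    for nm,m,z in (('r',((hsv[...,0]<6)|(hsv[...,0]>174))&(hsv[...,1]>130),.009),('g',(hsv[...,0]>45)&(hsv[...,0]<80)&(hsv[...,1]>130),.054)):
        k,l,st,ce=cv2.connectedComponentsWithStats(m.astype(np.uint8));i=1+np.argmax(st[1:,4])
        P=W[l==i];P=P[np.abs(P[:,2]-z)<.01];e=cv2.minAreaRect((P[:,:2]*1000).astype(np.float32))
        print(n,nm,P.mean(0).round(4),np.round(e,1) if 0 else e)
E
```

```text
time: 21.5
eef_pos: [0.4399, -0.2895, 0.0283]
tcp_rot: [0.011, 1.0, -0.0, 0.0]
contact_force: [0.8, -0.4, -0.3]
opening: 0.689
finger_force: 0.0
t 21.5 tcp [ 439.9 -289.5   28.3] ang 88.68 shift [-0.1  0.3  1.3] yaw 0.0
top r [ 0.4355 -0.2894  0.0087] ((435.3930358886719, -289.8581848144531), (74.8622055053711, 75.1268539428711), 89.7319107055664)
top g [0.4852 0.2856 0.054 ] ((485.89141845703125, 286.640625), (73.75630950927734, 75.2218017578125), 1.6762961149215698)
scene r [ 0.4357 -0.2894  0.0095] ((432.8512268066406, -289.535400390625), (82.280517578125, 76.96331024169922), 9.285743713378906)
scene g [0.4863 0.2849 0.0542] ((484.8798828125, 286.23199462890625), (76.23251342773438, 79.23706817626953), 37.27939224243164)
```

Coaster centre is (435.6, -289.4). The jar is 4 mm off in x, so I'll re-grip it, lift 1.5 mm, shift and set it down.

```bash
python3 -m crank '[[[0,0,0],0,255],[[0,0,0],0,255],[[0,0,0],0,255],[[0,0,0],0,255],[[0,0,-1],0,255],[[0,0,-2],0,255],[[2,0,-2],0,255],[[4.3,0,-2],0,255],[[4.3,0,-2],0,255],[[4.3,0,-2],0,255]]' 25; python3 -m crank '[[[0,0,0.7],0,255],[[0,0,1.4],0,255],[[0,0,2],0,255],[[0,0,2],0,255],[[0,0,2],0,255]]'
```

```text
time: 22.5
eef_pos: [0.4355, -0.2893, 0.0301]
tcp_rot: [0.011, 1.0, 0.0, -0.0]
contact_force: [-0.7, 0.8, -1.3]
opening: 0.484
finger_force: 25.3
time: 23.0
eef_pos: [0.4357, -0.2893, 0.0284]
tcp_rot: [0.011, 1.0, 0.0, -0.0]
contact_force: [-1.1, 0.6, 2.5]
opening: 0.486
finger_force: 25.5
```

Contact is light at 2.5 N. I'll release and retreat.

```bash
python3 -m crank '[[[0,0,0],0,125],[[0,0,0],0,115],[[0,0,0],0,90],[[0,0,0],0,60],[[0,0,0],0,60],[[0,0,-30],0,60],[[0,0,-80],0,60],[[0,0,-120],0,60],[[0,0,-150],0,60],[[0,0,-150],0,60]]'; python3 fit.py; python3 - <<'E'
from h import *
cam('scene','end.png')
E
```

```text
time: 24.0
eef_pos: [0.4382, -0.2916, 0.1842]
tcp_rot: [0.011, 1.0, -0.004, 0.004]
contact_force: [0.5, -0.8, 1.5]
opening: 0.767
finger_force: 0.0
[ 0.4382 -0.2916  0.1842]
15 44 [ 434.6 -287.9]
20 37 [ 435.4 -287.6]
25 44 [ 435.9 -288. ]
30 47 [ 435.8 -287.7]
35 38 [ 435.6 -287.8]
40 50 [ 435.8 -288. ]
45 51 [ 435.4 -287.5]
50 43 [ 434.7 -287.7]
55 45 [ 435.2 -287.8]
60 64 [ 437.9 -288.1]
65 55 [ 435.  -288.1]
70 29 [ 435.2 -287.7]
75 39 [ 435.8 -288.2]
```

View pics/end.png

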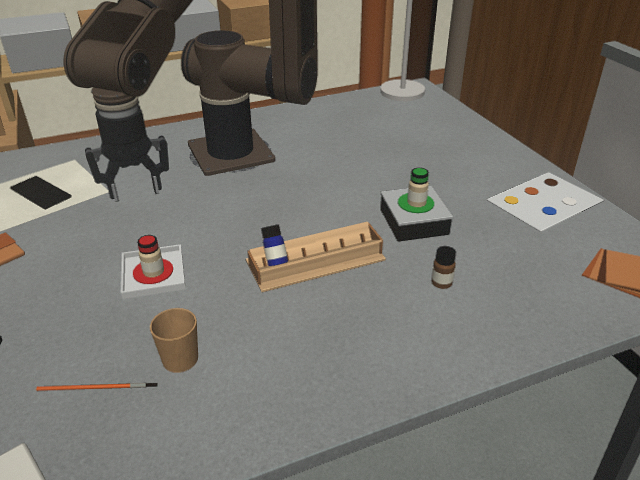

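The picture shows the red-tagged jar upright on its coaster in the tray (150,258) and the green-tagged one upright on the box (418,188). The blue jar (274,246), brown jar (444,267) and cup (175,340) are in place, and the gripper is clear.

```bash
python3 -m crank '[[[0,0,0],0,60],[[0,0,0],0,60]]'; python3 -c "
from plant import ctrl
print(ctrl.sign_off())"
```

```text
time: 24.3
eef_pos: [0.4348, -0.2884, 0.176]
tcp_rot: [0.011, 1.0, 0.001, -0.001]
contact_force: [-0.8, -0.8, 0.2]
opening: 0.765
finger_force: 0.0
the job is handed in; nothing more can be done
None
```

The green-tagged and then the red-tagged jar were stood upright, each within about 2 mm of its coaster's centre; the blue jar, brown jar and cup were left in place, and the job was handed in at 24.3 s.

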